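# Clip the whetstone into the sloping sharpening stand and prove it holds

### The job

Set the whetstone, pale side up, in the sloping sharpening stand: press it square to the slope between the two sprung clips until both snap over its ends and it lies firmly on both rests. Then take hold of it and tug it straight out from the slope with about 10 N to prove that it holds, and let go, leaving it fully seated. Do not disturb the other things on the bench.

Things in the scene. Friction and masses are not known exactly. Their poses are not given: they have to be found in the camera images.
- stone_center (a point): Centre of the loose whetstone (0.34 to 0.53 kg): pale stone 124 x 50 x 16 mm on a dark wooden carrier 170 x 50 x 26 mm, 42 mm high in all; this point is 21 mm above its underside. It lies flat, pale side up. y is its length, x its 50 mm width (flat sides to grip), z up. The carrier's ends (y = +-85 mm) have 45 degree chamfers, 12 mm below, 8 mm above; the ends are alike, either way round will do.
- bed: Sloping bed of the stand, low side to the robot. Origin: centre of the seat, level with the tops of the rests, 100 mm above the bench; the middle of the stone's underside belongs here, so its centre 21 mm out along z. x points uphill away from the robot, y is level, along the seated stone's length, z square out of the slope (30 degrees from vertical, leaning to the robot).
- rests: The two rubber-topped rests on which the seated stone lies, same origin and axes as the bed: at y = +-52 mm, each 22 mm wide along y and 62 mm along x. Between and beside them the bed board (110 x 250 mm) lies 22 mm below their tops, which leaves room for fingertips at the stone's sides.
- stand: The wooden sharpening stand that carries bed, rests and clips; fixed to the bench. Base plate 150 x 250 x 12 mm, z up; origin under its centre, 100 mm straight below the bed's origin.
- clip_left (a joint): Sprung clip at the bed's +y end, rad: 0 empty, about 0.05 with the stone seated, 0.18 at the widest. Its brass roller (12 mm across, 40 mm long along the bed's x) has its axis 26 mm above the seat, at y = 83 mm when empty. It springs back by itself.
- clip_right (a joint): The same clip at the -y end, mirrored. Pushing the stone in, square to the bed, takes up to about 13 N besides its own weight; the rollers touch when its underside is about 25 mm above the rests, and for the last 8 mm or so they draw it home. Seated, they hold it down with about 10 N; it pulls out at about 20 N.
- rake: hand rake with a wooden handle and three steel tines, 205 mm long along its own x, lying on the bench; origin under the handle's front end
- bowl: small blue ceramic water bowl, 84 mm across, 42 mm high; origin under its centre
- pot: empty terracotta pot, 130 mm across, 75 mm high; origin under its centre
- oil: amber oil bottle, 48 mm across, 120 mm high; origin under its centre
- tin: green tin, 70 mm across, 85 mm high; origin under its centre
- brush: brush about 190 mm long lying along its own x
- scraper: spatula-like soil scraper about 200 mm long lying along its own x
Things that resemble listed ones, but are neither listed nor needed, are in the scene too. Of the things like the part that bears stone_center, leave any that is blue or pink; of the rest the smaller one is meant.

How it is judged:
By the outcome, as a careful person would: the job done as asked, in the order asked, and still so for the second after the job is handed in, with the robot touching nothing.
It also fails if it takes over 48 s, if anything falls off the work surface, if the arm or the gripper's body presses on something with over 40 N, if the wrist force passes 120 N, or if a joint passes its speed limit or range.

### The arm

A 7-joint arm with a two-finger parallel gripper is mounted at the origin on the work surface. World frame = base frame: x ahead of the robot, y to its left, z up, the work surface at z = 0. Lengths are in m, angles in rad, forces in N, time in s.
With the tool pointing down it reaches from about 0.425 to 0.925 m from the base axis. Payload 6.8 kg.
Tool frame: the origin (TCP) lies at the very end of the fingers, on their centre line; the grasp point (between the pads) lies bot.grip_point_offset behind it (bot.grip_point_offset is the distance from the TCP to the grasp point, in m); z points along the fingers, y is the line along which they close (so a half turn about z gives the same grasp; the last joint's range is limited). The gripper opens to 85 mm and grips with 20 to 120 N. Pads are 22 mm wide; open, the fingers measure 114 mm over their backs; the gripper's body (76 mm by 85 mm) begins 54 mm behind the grasp point. The pads swing forward as they close: fully open they stand 13 mm farther back than shut.
Start: joints at [-1.222, 0.477, 0.022, 1.555, -0.011, 1.109, -0.083], TCP at [0.298, 0.606, 0.231] pointing down, gripper open.
Joint ranges: [-2.96, 2.96], [-0.34, 2.1], [-1.41, 1.46], [0.24, 2.44], [-1.37, 4.51], [0.17, 1.92], [-2.96, 2.96]. Speed limits (rad/s): [2.39, 2.39, 3.14, 3.14, 3.14, 3.14, 3.14].

### API

Orientations are given as a unit quaternion [w, x, y, z].
In Python, from station import bot, imaging gives the robot as it stands. The module is installed in compiled form; this text tells all that it offers.
- The arm moves only by the tool carry_out, never from a script. Its argument "targets" is one flat list of numbers, 5 for each row, row after row: the closure in counts, from 0 (fully open) to 255 (shut), then the shift along the world's x, y, z in mm, then the turn about the world's z in degrees. A call has 1 to 20 rows; each row shifts and turns the commanded pose from where the row before left it; what a row does not reach is not made up. A row lasts 1/10 s, in which the tool goes at most 50 mm and 8.59 degrees, less where a joint would pass 70% of its speed; a pose out of reach is approached as far as the arm can. A call is refused whole if a number of a shift passes 50 or a number of a turn 8.59, either way. A call with a gripper value outside its range is refused whole. The fingers move at their own pace and stop on an object; "newtons" is the grip in N (left out, the last holds). Time passes only in rows, so rows that do not move let the fingers close. It gives the time, the measured TCP pose, the force, the opening and the grip force at its end, in the units of the state.
- bot.get_obs(): the state, without advancing time (a new reading comes with each control period).
- imaging.read_camera(name): name is "side" or "top"; returns a dict with "frame" (480x640x3 uint8, red, green, blue), "fov_y" (degrees; the focal length in pixels is half the picture's height over the tangent of half this angle, whatever the lens; pixels are square), "cx", "cy" (the principal point, pixels), "k1" (the pictures are not rectified: a ray, as slopes to the right and down, at radius r is drawn at 1 + k1 r^2 times it, then the intrinsics apply), "pose" (4x4, takes a point from camera to world coordinates). Camera axes: x right, y up, looking along -z (the intrinsics and any distortion apply to the point x, -y, -z); pixel columns grow to the right and rows downward; lengths in m; the calibration is good to about 2 mm. A picture is of the moment at which its call begins. There is no depth.
- bot.hand_in(): hands the job in; it is judged then, once.
The state is a dict: "t": time; "q": joint angles; "joint_vel": joint speeds; "joint_torque": joint torques, N m; "eef_pos": TCP position; "tool_rot": TCP orientation; "contact_force": force on the tool from outside, world axes, zero at the start; "torque": the same for the moment, N m; "gripper_width": opening from 0.0 (shut) to 1.0 (fully open); "grasp_force": force on a finger pad.
Only numpy, scipy, OpenCV 4.12 (cv2) and the standard library are available. Lean on these libraries where they do the work, as an engineer would, in place of code of your own. Each camera call takes 0.05 s, during which the arm holds its last target. There are 200 camera calls.

## Working session

There is one attempt and no reset: what is moved stays moved. The work goes in short steps, Python scripts to look and compute and a tool call to move; the robot and the scene stay as the last step left them, time stands still between calls to the robot, and variables do not carry over. Pictures are saved under pics/ and viewed, at most 10 in all, crops included, and the job is handed in when it is done.

Besides the shell and the picture viewer there is one more tool, called after "Emit:" in YAML: its name, and indented under it one key for each argument. carry_out: Moves the arm, as the interface text tells. Its arguments: {"type":"object","properties":{"targets":{"type":"array","items":{"type":"number"}},"newtons":{"type":"number"}},"required":["targets"]}

```bash
mkdir -p pics
cat > h.py <<'E'
import numpy as np, cv2
from station import bot, imaging
def K(c):
    f=240/np.tan(np.radians(c['fov_y'])/2); return f
def ray(c,u,v):
    f=K(c); p=np.array([(u-c['cx'])/f,(v-c['cy'])/f]); q=p.copy()
    for _ in range(20): q=p/(1+c['k1']*(q@q))
    P=np.array(c['pose']); return P[:3,3],P[:3,:3]@np.array([q[0],-q[1],-1])
def onz(c,u,v,z):
    o,d=ray(c,u,v); return o+d*(z-o[2])/d[2]
def proj(c,X):
    P=np.array(c['pose']); x=P[:3,:3].T@(np.array(X)-P[:3,3]); q=np.array([x[0],-x[1]])/-x[2]
    q=q*(1+c['k1']*(q@q)); return q*K(c)+[c['cx'],c['cy']]
def save(c,n): cv2.imwrite('pics/'+n+'.png',c['frame'][:,:,::-1])
E
python3 - <<'E'
from h import *
for n in('top','side'):
    c=imaging.read_camera(n); save(c,n+'1'); print(n,c['fov_y'],c['cx'],c['cy'],c['k1'],np.round(c['pose'],3).tolist())
print(bot.get_obs(),bot.grip_point_offset)
E
```

```text
top 43.74982605427771 322.69887818556487 235.79735574715042 0.06964703727228495 [[0.015, 0.995, -0.103, 0.354], [-1.0, 0.015, -0.002, 0.001], [-0.001, 0.103, 0.995, 1.49], [0.0, 0.0, 0.0, 1.0]]
side 51.90643713718424 315.59229711220644 248.00177120538802 -0.06753278422664964 [[0.999, 0.006, -0.035, 0.455], [-0.03, 0.688, -0.725, -1.005], [0.019, 0.726, 0.687, 1.05], [0.0, 0.0, 0.0, 1.0]]
{'t': 0.1, 'q': array([-1.22211847,  0.47772651,  0.02235398,  1.55635732, -0.01152014,
        1.1093156 , -0.08311049]), 'joint_vel': array([-0.00057005, -0.00101982, -0.00049338, -0.00160018, -0.00054752,
        0.00092619, -0.00212253]), 'joint_torque': array([ 4.15311952e-03, -5.97756529e+01,  1.61367539e+00, -2.81956565e+01,
        1.28566381e-02,  5.04704949e-03,  1.81980204e-05]), 'eef_pos': array([0.29748659, 0.60530428, 0.23041508]), 'tool_rot': array([-1.36122848e-04,  2.26413158e-01,  9.74030994e-01, -8.28214008e-04]), 'contact_force': array([ 0.26970328,  0.41545523, -0.45718536]), 'torque': array([-0.02495571, -0.03618576,  0.0292892 ]), 'grasp_force': 0.0, 'gripper_width': 1.0059461608679587} 0.0187
```

View pics/top1.png

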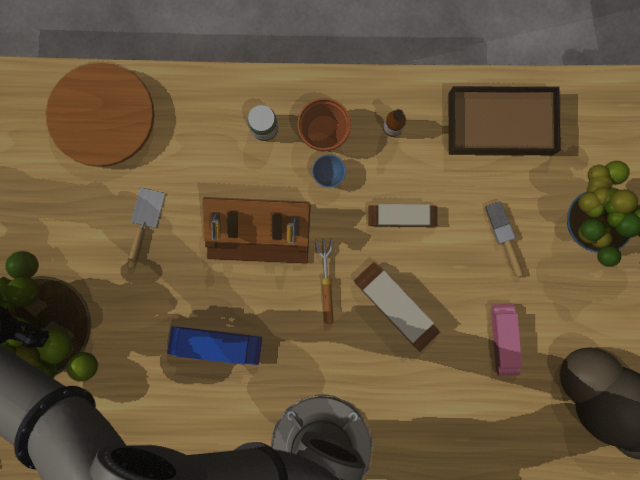

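View pics/side1.png

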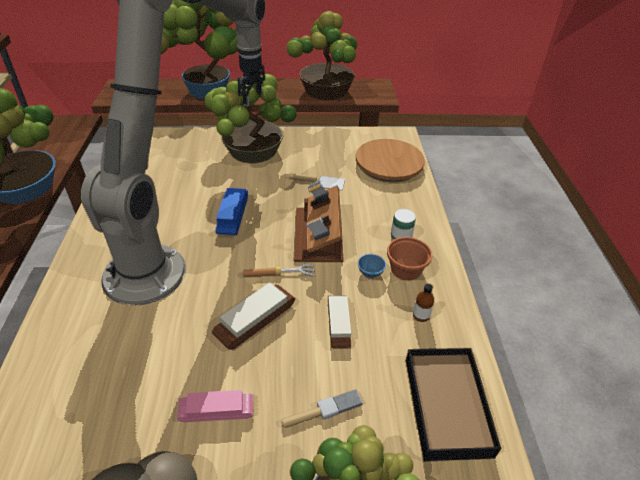

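The top view shows the bed stand near (257,230), rake at (327,280), and the small pale-topped stone at (403,215). The larger stone at (397,305) and the blue and pink ones are decoys. Next I'll measure the stone by mask and zoom in on the stand.

Run:
```python
from h import *
c=imaging.read_camera('top'); f=c['frame']; s=imaging.read_camera('side')
hsv=cv2.cvtColor(f,cv2.COLOR_RGB2HSV)
m=((hsv[...,1]<60)&(hsv[...,2]>110)).astype(np.uint8)
n,l,st,ce=cv2.connectedComponentsWithStats(m)
for i in range(1,n):
    if st[i,4]>250:
        cn,_=cv2.findContours((l==i).astype(np.uint8),0,2); p=cn[0][:,0].astype(float)
        w=np.array([onz(c,u,v,.042)[:2]*1000 for u,v in p],np.float32)
        print(st[i],np.round(ce[i]),cv2.minAreaRect(w))
a=cv2.resize(f[185:275,190:325],None,fx=4,fy=4,interpolation=2)
b=cv2.resize(s['frame'][165:275,275:365],None,fx=4,fy=4,interpolation=2)
o=np.zeros((440,920,3),np.uint8); o[:360,:540]=a; o[:440,545:905]=b
o=cv2.resize(o,(800,383)); cv2.imwrite('pics/st.png',o[:,:,::-1])
```

```text
[248 105  26  26 533] [261. 117.] ((795.4771728515625, 162.46990966796875), (63.26312255859375, 61.86640930175781), 1.239296793937683)
[138 188  27  39 366] [152. 199.] ((567.1419067382812, 430.9400634765625), (60.661190032958984, 85.88247680664062), 78.49354553222656)
[ 379  204   51   21 1023] [404. 214.] ((559.6759033203125, -193.73959350585938), (49.34355926513672, 121.86482238769531), 0.35319700837135315)
[ 364  271   70   59 1744] [396. 302.] ((336.42279052734375, -179.14808654785156), (172.09469604492188, 69.8262939453125), 43.89251708984375)
```

View pics/st.png

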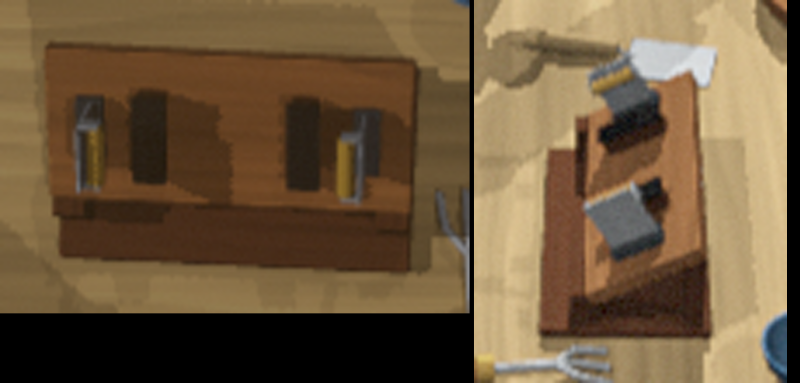

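Run:
```python
from h import *
c=imaging.read_camera('top'); s=imaging.read_camera('side')
t=lambda x,y:(190+x/3.478,185+y/3.478)
g=lambda x,y,z:np.round(onz(c,*t(x,y),z)*1000,1)
L=g(148.5,137,.1);R=g(304,143.5,.1);print('rests',L,R,(L+R)/2,np.linalg.norm(L-R))
L=g(93,157,.1225);R=g(346,166,.1225);print('rollers',L,R,(L+R)/2,np.linalg.norm(L-R))
L=g(47,44,.1084);R=g(416,62,.1084);print('edge',L,R,(L+R)/2,np.linalg.norm(L-R),np.degrees(np.arctan2(L[0]-R[0],L[1]-R[1])))
L=g(60,257,.012);R=g(410,270,.012);print('base',L,R,(L+R)/2,np.linalg.norm(L-R),np.degrees(np.arctan2(L[0]-R[0],L[1]-R[1])))
# side: base corners low side, (x near robot)
for x,y in((548,150),(540,332),(710,332)):
  print(np.round(onz(s,275+(x-474)/3.478,165+y/3.478,.012)*1000,1))
```

```text
rests [520.8 214.6 100. ] [518.  110.1 100. ] [519.4  162.35 100.  ] 104.53750523137617
rollers [504.2 247.3 122.5] [500.8  80.2 122.5] [502.5  163.75 122.5 ] 167.13458648646008
edge [581.5 283.  108.4] [573.3  35.5 108.4] [577.4  159.25 108.4 ] 247.63580112738143 1.8975902971594634
base [444.6 288.1  12. ] [439.   39.6  12. ] [441.8  163.85  12.  ] 248.5630905826527 1.290953994793629
[448.4 284.4  12. ]
[441.3  36.5  12. ]
[587.2  35.   12. ]
```

The measurements agree: the stone is at (560,-194) mm and the bed origin at about (518,162), yaw about -1.6°. The sizes match the ones given. Moving above the stone.

Emit:
carry_out:
  targets: [0,13.1,-40,0,-3.2,0,13.1,-40,0,-3.2,0,13.1,-40,0,-3.2,0,13.1,-40,0,-3.2,0,13.1,-40,0,-3.2,0,13.1,-40,0,-3.2,0,13.1,-40,0,-3.2,0,13.1,-40,0,-3.2,0,13.1,-40,0,-3.2,0,13.1,-40,0,-3.2,0,13.1,-40,0,-3.2,0,13.1,-40,0,-3.2,0,13.1,-40,0,-3.2,0,13.1,-40,0,-3.2,0,13.1,-40,0,-3.2,0,13.1,-40,0,-3.2,0,13.1,-40,0,-3.2,0,13.1,-40,0,-3.2,0,13.1,-40,0,-3.2,0,13.1,-40,0,-3.2]
  newtons: 60

```text
t: 2.3
eef_pos: [0.5601, -0.1957, 0.2314]
tool_rot: [0.0, 0.709, 0.705, 0.0]
contact_force: [-0.3, 0.3, -0.2]
gripper_width: 1.001
grasp_force: 0.0
```

Emit:
carry_out:
  targets: [0,0,2,-45,0.5,0,0,0,-45,0,0,0,0,-45,0,0,0,0,-45,0,0,0,0,-30,0,0,0,0,-16,0,0,0,0,0,0,0,0,0,0,0]

```text
t: 3.1
eef_pos: [0.5606, -0.1927, 0.0064]
tool_rot: [0.001, 0.705, 0.709, 0.0]
contact_force: [-0.6, -0.8, -0.1]
gripper_width: 1.001
grasp_force: 0.0
```

Run:
```python
from h import *
s=imaging.read_camera('side'); print(proj(s,[.56,-.194,.03]))
u,v=proj(s,[.56,-.194,.03]).astype(int)
cv2.imwrite('pics/g1.png',cv2.resize(s['frame'][v-90:v+60,u-100:u+100],None,fx=3,fy=3)[:,:,::-1])
print(bot.get_obs()['q'])
```

```text
[338.96956799 317.2085947 ]
[-0.0879768   0.68083199  0.42244555  1.92658597 -0.45608014  0.62599863
  0.63123067]
```

View pics/g1.png

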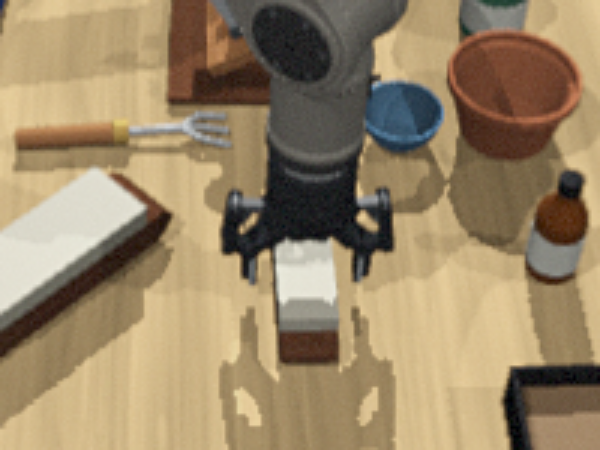

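The fingers straddle the stone, with its sides at about x 275 and 338 px in the crop and the fingers at 250 and 362. Close and lift.

Emit:
carry_out:
  targets: [255,0,0,0,0,255,0,0,0,0,255,0,0,0,0,255,0,0,0,0,255,0,0,0,0,255,0,0,0,0,255,0,0,30,0,255,0,0,50,0,255,0,0,50,0,255,0,0,50,0,255,0,0,50,0,255,0,0,0,0]

```text
t: 4.35
eef_pos: [0.563, -0.194, 0.2423]
tool_rot: [0.005, 0.705, 0.709, 0.004]
contact_force: [1.7, -0.7, -4.9]
gripper_width: 0.582
grasp_force: 65.5
```

Grasped: the opening of about 0.58 matches 50 mm. Next I'll test how the arm behaves at the edge of its reach, since a forward tilt is what's needed.

Emit:
carry_out:
  targets: [255,40,24,0,0,255,40,24,0,0,255,40,24,0,0,255,40,24,0,0,255,40,24,0,0,255,40,24,0,0,255,40,24,0,0,255,40,24,0,0,255,30,0,0,0,255,30,0,0,0,255,30,0,0,0,255,30,0,0,0]

```text
t: 5.55
eef_pos: [0.974, -0.0004, 0.2281]
tool_rot: [-0.004, 0.707, 0.707, 0.007]
contact_force: [0.6, -2.8, -4.8]
gripper_width: 0.576
grasp_force: 65.3
```

```bash
python3 -c "
from h import *
print(bot.get_obs()['q'])"
```

```text
[-0.14012583  1.22240349  0.72662582  0.27975879 -0.69686105  1.70123053
  0.0433191 ]
```

Emit:
carry_out:
  targets: [255,50,0,0,0,255,50,0,0,0,255,50,0,0,0,255,50,0,0,0]

```text
t: 5.95
eef_pos: [1.021, -0.0087, 0.2004]
tool_rot: [0.04, 0.711, 0.7, 0.042]
contact_force: [-0.3, 0.5, -4.9]
gripper_width: 0.576
grasp_force: 65.4
```

Emit:
carry_out:
  targets: [255,50,0,0,0,255,50,0,0,0,255,50,0,0,0,255,50,0,0,0]

```text
t: 6.35
eef_pos: [1.0722, -0.0068, 0.168]
tool_rot: [0.086, 0.707, 0.696, 0.09]
contact_force: [-0.6, -0.1, -4.5]
gripper_width: 0.578
grasp_force: 65.4
```

Emit:
carry_out:
  targets: [255,-50,0,0,0,255,-50,0,0,0,255,-50,0,0,0]

```text
t: 6.65
eef_pos: [0.9846, -0.007, 0.1726]
tool_rot: [0.088, 0.707, 0.696, 0.091]
contact_force: [2.1, -0.5, -3.7]
gripper_width: 0.582
grasp_force: 65.4
```

The tilt persists when the arm comes back, and it's in the right direction (14° now). Continue to 30°.

Emit:
carry_out:
  targets: [255,50,0,10,0,255,50,0,10,0,255,50,0,10,0,255,50,0,10,0,255,50,0,10,0,255,50,0,10,0,255,50,0,10,0]

```text
t: 7.35
eef_pos: [1.1218, -0.0057, 0.1986]
tool_rot: [0.145, 0.698, 0.686, 0.149]
contact_force: [0.0, 0.0, -4.8]
gripper_width: 0.576
grasp_force: 68.4
```

Emit:
carry_out:
  targets: [255,50,0,10,0,255,50,0,10,0,255,-20,0,0,0]

```text
t: 7.65
eef_pos: [1.1273, -0.0065, 0.2024]
tool_rot: [0.169, 0.691, 0.682, 0.172]
contact_force: [2.6, -1.1, -2.7]
gripper_width: 0.575
grasp_force: 68.3
```

Emit:
carry_out:
  targets: [255,40,0,8,0,255,50,0,10,0,255,-30,0,0,0,255,0,0,0,0]

```text
t: 8.05
eef_pos: [1.1372, -0.0085, 0.2094]
tool_rot: [0.184, 0.691, 0.673, 0.187]
contact_force: [0.0, -1.6, -5.2]
gripper_width: 0.573
grasp_force: 68.4
```

```bash
cat >> h.py <<'E'
def report():
    from scipy.spatial.transform import Rotation as R
    o=bot.get_obs(); q=o['tool_rot']; r=R.from_quat([q[1],q[2],q[3],q[0]]).as_matrix()
    yb=np.radians(-1.6); B=R.from_euler('z',yb).as_matrix()@R.from_euler('y',-np.pi/6).as_matrix()
    M=B.T@r  # want z=-z, y=+x
    print('tool axes in bed (cols x,y,z)\n',M.round(3)); print('tcp in bed mm',(B.T@(o['eef_pos']-[.518,.162,.1])*1000).round(1))
    print('force bed',(B.T@o['contact_force']).round(1),'q',o['q'].round(2),'t',o['t'], 'pos',o['eef_pos'].round(4))
    return o
E
python3 -c "
from h import *
report()"
```

```text
tool axes in bed (cols x,y,z)
 [[ 0.001  1.     0.007]
 [ 1.    -0.002  0.012]
 [ 0.012  0.007 -1.   ]]
tcp in bed mm [ 594.8 -153.2 -217.1]
force bed [-2.5 -1.6 -4.5] q [-0.25  1.32  1.27  0.48 -1.3   1.14  0.2 ] t 8.05 pos [ 1.1372 -0.0085  0.2094]
```

The tilt is 30° and aligned with the bed to within about 0.7°. Now carry the stone above the stand.

Emit:
carry_out:
  targets: [255,-40,10.5,6,0,255,-40,10.5,6,0,255,-40,10.5,6,0,255,-40,10.5,6,0,255,-40,10.5,6,0,255,-40,10.5,6,0,255,-40,10.5,6,0,255,-40,10.5,6,0,255,-40,10.5,0,0,255,-40,10.5,0,0,255,-40,10.5,0,0,255,-40,10.5,0,0,255,-40,10.5,0,0,255,-40,10.5,0,0,255,-40,10.5,0,0,255,-40,10.5,0,0,255,0,0,0,0]

```text
t: 9.75
eef_pos: [0.562, 0.1381, 0.2615]
tool_rot: [0.174, 0.698, 0.674, 0.17]
contact_force: [-0.7, 0.0, -5.3]
gripper_width: 0.576
grasp_force: 68.4
```

```bash
python3 -c "
from h import *
report()"
```

```text
tool axes in bed (cols x,y,z)
 [[ 0.006  0.999 -0.033]
 [ 1.    -0.006 -0.001]
 [-0.001 -0.033 -0.999]]
tcp in bed mm [119.5 -22.7 117.6]
force bed [-3.3 -0.  -4.2] q [-1.7   0.27  1.45  2.17 -0.24  0.48 -0.17] t 9.75 pos [0.562  0.1381 0.2615]
```

Emit:
carry_out:
  targets: [255,0,20,0,0,255,-10,20,0,0,255,-20,0,0,0,255,-20,0,0,0,255,0,0,0,0]

```text
t: 10.25
eef_pos: [0.5245, 0.177, 0.2583]
tool_rot: [0.166, 0.7, 0.676, 0.157]
contact_force: [0.5, 0.6, -5.9]
gripper_width: 0.577
grasp_force: 68.4
```

```bash
python3 -c "
from h import *
report()"
```

```text
tool axes in bed (cols x,y,z)
 [[ 0.004  0.998 -0.062]
 [ 1.    -0.005 -0.007]
 [-0.007 -0.062 -0.998]]
tcp in bed mm [ 84.4  15.2 134.1]
force bed [-2.5  0.6 -5.3] q [-1.88  0.11  1.41  2.19  0.23  0.55 -0.7 ] t 10.25 pos [0.5245 0.177  0.2583]
```

Emit:
carry_out:
  targets: [255,-7,-2,-15,0,255,-7,-2,-15,0,255,-7,-2,-15,0,255,-7,-2,-15,0,255,-7,-2,-15,0,255,-7,-2,-15,0,255,0,0,0,0]

```text
t: 10.95
eef_pos: [0.4825, 0.1631, 0.1668]
tool_rot: [0.168, 0.7, 0.676, 0.155]
contact_force: [-0.7, -0.5, -5.5]
gripper_width: 0.576
grasp_force: 68.2
```

```bash
python3 -c "
from h import *
report()"
```

```text
tool axes in bed (cols x,y,z)
 [[ 0.003  0.998 -0.062]
 [ 1.    -0.004 -0.014]
 [-0.014 -0.062 -0.998]]
tcp in bed mm [ 2.7  0.1 75.6]
force bed [-3.3 -0.5 -4.5] q [-1.62  0.25  1.15  2.36  0.09  0.28 -0.65] t 10.95 pos [0.4825 0.1631 0.1668]
```

Run:
```python
from h import *
c=imaging.read_camera('top'); s=imaging.read_camera('side')
a=cv2.resize(c['frame'][175:275,185:325],(560,400),interpolation=2)
b=cv2.resize(s['frame'][150:260,280:350],(240,377),interpolation=2)
o=np.zeros((400,800,3),np.uint8); o[:,:560]=a; o[:377,560:]=b
cv2.imwrite('pics/p2.png',o[:,:,::-1])
```

```text
(no output)
```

View pics/p2.png

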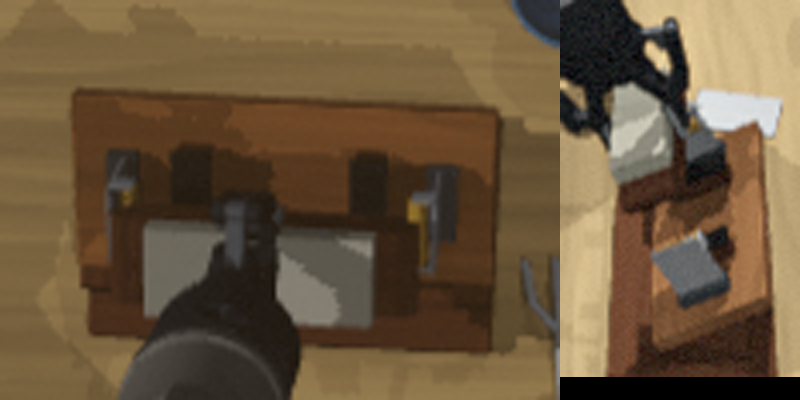

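Run:
```python
from h import *
from scipy.spatial.transform import Rotation as R
c=imaging.read_camera('top')
B=R.from_euler('z',np.radians(-1.6)).as_matrix()@R.from_euler('y',-np.pi/6).as_matrix()
O=np.array([.518,.162,.1]); n=B[:,2]
for u,v,z in((144,221,.1112),(144,318,.1112),(374,232,.1112),(374,328,.1112)):
    o,d=ray(c,185+u/4,175+v/4); t=(z-(o-O)@n)/(d@n); print((B.T@(o+t*d-O)*1000).round(1))
```

```text
[ 34.7  59.1 111.2]
[-23.2  60.9 111.2]
[ 34.1 -64.3 111.2]
[-23.4 -64.7 111.2]
```

Stone length reads 124.5 mm, as expected. It's off by about -2 mm in y and +2 mm in x, so I'll correct that and descend square to the slope.

Emit:
carry_out:
  targets: [255,3,2,-10,0,255,5,0,-9,0,255,5,0,-8.5,0,255,5,0,-8.5,0,255,0,0,0,0]

```text
t: 11.6
eef_pos: [0.5027, 0.1671, 0.133]
tool_rot: [0.168, 0.7, 0.676, 0.158]
contact_force: [-0.5, -0.4, -4.2]
gripper_width: 0.575
grasp_force: 68.2
```

```bash
python3 -c "
from h import *
report()"
```

```text
tool axes in bed (cols x,y,z)
 [[ 0.004  0.998 -0.058]
 [ 1.    -0.004 -0.009]
 [-0.009 -0.058 -0.998]]
tcp in bed mm [ 3.2  4.6 36.3]
force bed [-2.5 -0.4 -3.4] q [-1.36  0.33  0.89  2.35  0.    0.19 -0.58] t 11.6 pos [0.5027 0.1671 0.133 ]
```

Emit:
carry_out:
  targets: [255,-2,-2,-1,0,255,2.5,0,-4.3,0,255,2.5,0,-4.3,0,255,2.5,0,-4.3,0,255,0,0,0,0]

```text
t: 12.1
eef_pos: [0.5067, 0.1647, 0.1195]
tool_rot: [0.167, 0.7, 0.676, 0.158]
contact_force: [-1.4, -0.2, -3.0]
gripper_width: 0.572
grasp_force: 68.8
```

```bash
python3 -c "
from h import *
report()"
```

```text
tool axes in bed (cols x,y,z)
 [[ 0.003  0.998 -0.06 ]
 [ 1.    -0.004 -0.008]
 [-0.009 -0.06  -0.998]]
tcp in bed mm [-0.1  2.3 22.6]
force bed [-2.7 -0.2 -1.9] q [-1.17  0.31  0.66  2.35  0.4   0.17 -0.98] t 12.1 pos [0.5067 0.1647 0.1195]
```

Emit:
carry_out:
  targets: [255,2.5,0,-4.3,0,255,2.5,0,-4.3,0,255,0,0,0,0]

```text
t: 12.4
eef_pos: [0.5119, 0.1646, 0.1105]
tool_rot: [0.168, 0.7, 0.676, 0.157]
contact_force: [4.8, 0.5, -12.2]
gripper_width: 0.58
grasp_force: 67.7
```

```bash
python3 -c "
from h import *
report()"
```

```text
tool axes in bed (cols x,y,z)
 [[ 0.003  0.998 -0.06 ]
 [ 1.    -0.004 -0.009]
 [-0.009 -0.06  -0.998]]
tcp in bed mm [-0.1  2.5 12.2]
force bed [ -2.    0.6 -13. ] q [-1.06  0.32  0.54  2.34  0.6   0.17 -1.18] t 12.4 pos [0.5119 0.1646 0.1105]
```

The clips have snapped over and are now drawing the stone home. Go the last millimetres.

Emit:
carry_out:
  targets: [255,1.5,0,-2.6,0,255,1,0,-1.7,0,255,0,0,0,0]

```text
t: 12.7
eef_pos: [0.514, 0.1646, 0.1068]
tool_rot: [0.167, 0.7, 0.676, 0.158]
contact_force: [-5.6, -0.5, 2.0]
gripper_width: 0.576
grasp_force: 69.7
```

```bash
python3 -c "
from h import *
report()"
```

```text
tool axes in bed (cols x,y,z)
 [[ 0.003  0.998 -0.06 ]
 [ 1.    -0.004 -0.009]
 [-0.009 -0.06  -0.998]]
tcp in bed mm [-0.1  2.5  7.9]
force bed [-3.8 -0.6  4.5] q [-1.01  0.33  0.5   2.33  0.68  0.17 -1.26] t 12.7 pos [0.514  0.1646 0.1068]
```

Emit:
carry_out:
  targets: [255,0.5,0,-0.8,0,255,0,0,0,0,120,0,0,0,0,60,0,0,0,0,0,0,0,0,0,0,0,0,0,0,0,0,0,0,0,0,0,0,0,0]

```text
t: 13.5
eef_pos: [0.5146, 0.1646, 0.1053]
tool_rot: [0.168, 0.7, 0.676, 0.157]
contact_force: [0.6, -0.1, -0.2]
gripper_width: 0.997
grasp_force: 0.0
```

Run:
```python
from h import *
report()
c=imaging.read_camera('top'); s=imaging.read_camera('side')
a=cv2.resize(c['frame'][175:275,185:325],(560,400),interpolation=2)
b=cv2.resize(s['frame'][150:260,280:350],(240,377),interpolation=2)
o=np.zeros((400,800,3),np.uint8); o[:,:560]=a; o[:377,560:]=b
cv2.imwrite('pics/p3.png',o[:,:,::-1])
```

```text
tool axes in bed (cols x,y,z)
 [[ 0.003  0.998 -0.06 ]
 [ 1.    -0.004 -0.009]
 [-0.009 -0.06  -0.998]]
tcp in bed mm [-0.4  2.5  6.3]
force bed [ 0.4 -0.1 -0.4] q [-1.    0.33  0.48  2.33  0.7   0.17 -1.28] t 13.5 pos [0.5146 0.1646 0.1053]
```

View pics/p3.png

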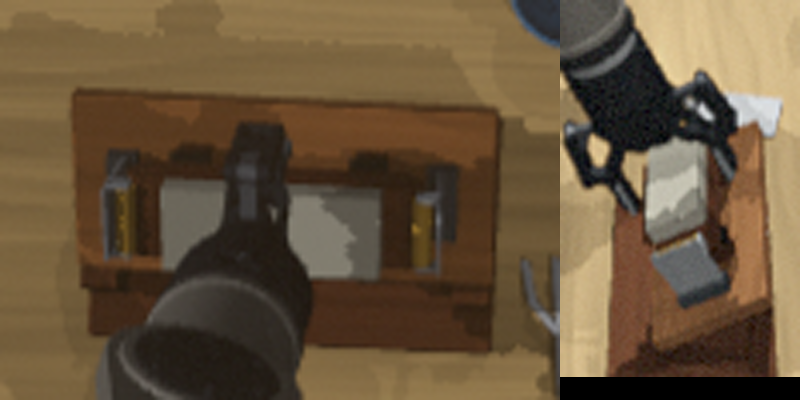

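The stone is seated: both rollers, at (124,220) and (424,230) in the crop, lie over its ends. Regrip gently for the tug.

Emit:
carry_out:
  targets: [255,0,0,0,0,255,0,0,0,0,255,0,0,0,0,255,0,0,0,0,255,0,0,0,0,255,0,0,0,0]
  newtons: 30

```text
t: 14.2
eef_pos: [0.5142, 0.1645, 0.1054]
tool_rot: [0.167, 0.7, 0.676, 0.157]
contact_force: [-4.3, -2.2, 5.9]
gripper_width: 0.594
grasp_force: 29.7
```

```bash
python3 -c "
from h import *
print(report()['grasp_force'])"
```

```text
tool axes in bed (cols x,y,z)
 [[ 0.003  0.998 -0.06 ]
 [ 1.    -0.004 -0.009]
 [-0.009 -0.06  -0.998]]
tcp in bed mm [-0.7  2.3  6.6]
force bed [-0.7 -2.3  7.3] q [-1.    0.33  0.48  2.33  0.7   0.17 -1.28] t 14.2 pos [0.5142 0.1645 0.1054]
29.727943841717206
```

Emit:
carry_out:
  targets: [255,-0.5,0,0.87,0,255,0,0,0,0,255,0,0,0,0]

```text
t: 14.5
eef_pos: [0.5139, 0.1643, 0.1057]
tool_rot: [0.167, 0.7, 0.677, 0.157]
contact_force: [6.1, 0.5, -10.9]
gripper_width: 0.591
grasp_force: 33.4
```

```bash
python3 -c "
from h import *
print(report()['grasp_force'])"
```

```text
tool axes in bed (cols x,y,z)
 [[ 0.003  0.998 -0.061]
 [ 1.    -0.003 -0.01 ]
 [-0.01  -0.061 -0.998]]
tcp in bed mm [-0.8  2.2  7. ]
force bed [ -0.1   0.7 -12.5] q [-1.    0.33  0.48  2.33  0.7   0.17 -1.28] t 14.5 pos [0.5139 0.1643 0.1057]
33.43794083426474
```

The pull is 12.5 N straight out and the stone holds. Ease to about 10 N, hold, return to zero and release.

Emit:
carry_out:
  targets: [255,0.06,0,-0.1,0,255,0,0,0,0,255,0,0,0,0,255,0,0,0,0,255,0,0,0,0,255,0,0,0,0]

```text
t: 15.1
eef_pos: [0.5139, 0.1643, 0.1056]
tool_rot: [0.167, 0.7, 0.677, 0.157]
contact_force: [5.5, -0.3, -10.3]
gripper_width: 0.592
grasp_force: 33.6
```

Emit:
carry_out:
  targets: [255,0.25,0,-0.4,0,255,0.15,0,-0.3,0,255,0,0,0,0,120,0,0,0,0,60,0,0,0,0,0,0,0,0,0,0,0,0,0,0,0,0,0,0,0]

```text
t: 15.9
eef_pos: [0.5144, 0.1646, 0.1053]
tool_rot: [0.167, 0.7, 0.676, 0.157]
contact_force: [-0.1, 0.0, -0.5]
gripper_width: 0.997
grasp_force: 0.0
```

Emit:
carry_out:
  targets: [0,-5,0,8.7,0,0,-7.5,0,13,0,0,-7.5,0,13,0,0,-7.5,0,13,0,0,-7.5,0,13,0,0,0,0,30,0,0,0,0,30,0,0,0,0,30,0,0,0,40,30,0,0,0,40,20,0,0,0,40,0,0,0,0,40,0,0,0,0,40,0,0,0,0,0,0,0]

```text
t: 17.3
eef_pos: [0.4772, 0.3709, 0.3063]
tool_rot: [0.166, 0.697, 0.679, 0.158]
contact_force: [-0.8, -1.0, -0.8]
gripper_width: 0.999
grasp_force: 0.0
```

Run:
```python
from h import *
report()
c=imaging.read_camera('top'); s=imaging.read_camera('side')
a=cv2.resize(c['frame'][175:275,185:325],(560,400),interpolation=2)
b=cv2.resize(s['frame'][150:260,280:350],(240,377),interpolation=2)
o=np.zeros((400,800,3),np.uint8); o[:,:560]=a; o[:377,560:]=b
cv2.imwrite('pics/p4.png',o[:,:,::-1])
```

```text
tool axes in bed (cols x,y,z)
 [[-0.003  0.998 -0.06 ]
 [ 1.     0.003 -0.004]
 [-0.004 -0.06  -0.998]]
tcp in bed mm [ 62.8 207.7 202. ]
force bed [-1.1 -1.  -0.3] q [-1.19  0.15  0.24  1.93  0.47  0.86 -1.25] t 17.3 pos [0.4772 0.3709 0.3063]
```

View pics/p4.png

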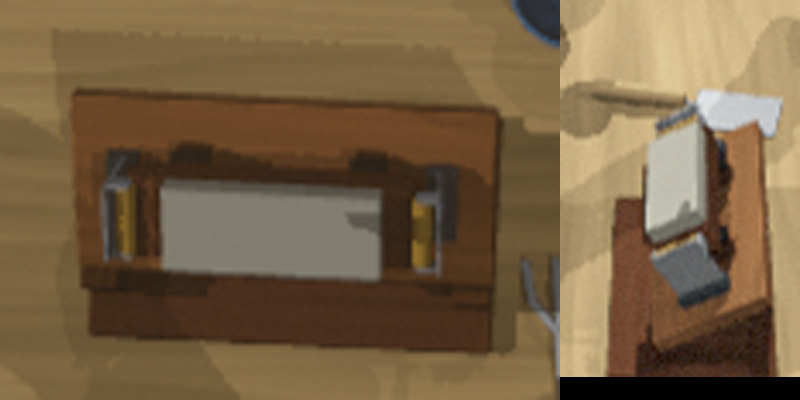

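Run:
```python
from h import *
from scipy.spatial.transform import Rotation as R
c=imaging.read_camera('top')
B=R.from_euler('z',np.radians(-1.6)).as_matrix()@R.from_euler('y',-np.pi/6).as_matrix()
O=np.array([.518,.162,.1]); n=B[:,2]
for u,v,z in((161,187,.042),(161,268,.042),(381,192,.042),(381,279,.042),(126,222,.030),(424,230,.030)):
    o,d=ray(c,185+u/4,175+v/4); t=(z-(o-O)@n)/(d@n); print((B.T@(o+t*d-O)*1000).round(1))
```

```text
[25.3 62.1 42. ]
[-25.1  63.6  42. ]
[ 28.1 -62.   42. ]
[-26.1 -62.5  42. ]
[-2.6 85.  30. ]
[  0.5 -85.9  30. ]
```

The measured stone matches the seated pose: centre about (0,0), top at 42 mm and 50 x 125 mm. The rollers sit symmetrically at ±85 mm. Handing in.

```bash
python3 -c "
from h import *
print(bot.hand_in())"
```

```text
the job is handed in; nothing more can be done
None
```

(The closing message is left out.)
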